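# Empty the corks from the pan

### The job

Lift the small pan off its steel stand by the handle and tip it over the white tray so that all four corks fall into the tray. Then stand the empty pan upright with its whole base on the black round mat, setting it down rather than dropping it, and let go. Leave the other things on the bench where they are.

Things in the scene. Friction and masses are not known exactly. Their poses are not given: they have to be found in the camera images.
- pan: Aluminium pan, holds 4 corks. Round bowl 76 mm across base, 108 mm at rim, 60 mm high, wall 3, floor 4, sides flared 15 degrees. Level dark wooden handle along its own -x: 14 mm wide (y), 20 tall, 51 to 139 mm from the axis; points roughly to the robot at first. 0.2 to 0.3 kg. Origin: centre of underside, z up. Corks roll out when it is tipped well past level, 105 to 120 degrees
- pan_grip (a point): middle of the pan's handle, 98 mm from the pan's axis and 52 mm above its underside (pan frame -98, 0, 52); axes as the pan
- pan_rim (a point): centre of the pan's mouth, 60 mm above the centre of its underside
- stand: dark steel trivet, a round plate 112 mm across on three legs, fixed to the bench, top 45 mm above it; the pan stands on it at the start; origin: centre of its foot on the bench
- tray: white plastic open tray, 180 x 180 mm outside, 50 mm high, 5 mm walls and floor, fixed, on one side of the stand (left or right); origin: centre of its underside, x and y along its sides
- mat: black round rubber mat, 180 mm diameter, 6 mm thick, fixed to the bench on the other side of the stand; origin: centre of its underside
- cork0: tapered jar cork, 22 mm diameter below, 26 mm above, 26 mm tall, 12 g; origin: centre of its narrow end, z towards its wide end; starts in the pan
- cork0_center (a point): middle of cork0
- cork1: tapered jar cork, 22 mm diameter below, 26 mm above, 26 mm tall, 12 g; origin: centre of its narrow end, z towards its wide end; starts in the pan
- cork1_center (a point): middle of cork1
- cork2: tapered jar cork, 22 mm diameter below, 26 mm above, 26 mm tall, 12 g; origin: centre of its narrow end, z towards its wide end; starts in the pan
- cork2_center (a point): middle of cork2
- cork3: tapered jar cork, 22 mm diameter below, 26 mm above, 26 mm tall, 12 g; origin: centre of its narrow end, z towards its wide end; starts in the pan
- cork3_center (a point): middle of cork3
- mouse_guard: galvanized mouse guard strip 200 x 36 x 4 mm, lying on the bench; origin: centre of its underside
- reducer: orange plastic entrance reducer bar 190 x 22 x 22 mm, lying on the bench; origin: centre of its underside
- feeder_lid: dented round tin feeder lid, 150 mm across and 18 mm high, lying rim up; an empty bystander, not the tray; origin: centre of its underside
- vial: amber glass vial with cork stopper, 40 mm diameter, 96 mm tall, standing; origin: centre of its underside
- jar1: full honey jar, 72 mm diameter, 100 mm tall, standing; origin: centre of its underside
- jar2: a second such honey jar, 72 mm diameter, 100 mm tall
Not all that is in view belongs to the job. Of the things shaped like the pan, the aluminium one is meant.

How it is judged:
By the outcome, as a careful person would: the job done as asked, in the order asked, and still so for the second after the job is handed in, with the robot touching nothing.
It also fails if it takes over 58 s, if anything falls off the work surface, if the arm or the gripper's body presses on something with over 40 N, if the wrist force passes 120 N, or if a joint passes its speed limit or range.

### The arm

A 6-joint arm with a two-finger parallel gripper is mounted at the origin on the work surface. World frame = base frame: x ahead of the robot, y to its left, z up, the work surface at z = 0. Lengths are in mm, angles in rad, forces in N, time in s.
With the tool pointing down it reaches from about 300 to 775 mm from the base axis. Payload 14.6 kg.
Tool frame: the origin (TCP) lies midway between the tips of the shut fingers; the grasp point (between the pads) lies 19 mm behind it (manip.grasp_offset is the distance from the TCP to the grasp point, in mm); z points along the fingers, y is the line along which they close (so a half turn about z gives the same grasp; the last joint's range is limited). The gripper opens to 94 mm and grips with 3 to 60 N. Pads are 16 mm wide; open, the fingers measure 119 mm over their backs; the gripper's body (75 mm by 177 mm) begins 78 mm behind the grasp point.
Start: joints at [-1.411, 0.3, 1.521, -0, 1.321, -0.067], TCP at [123.667, -535.906, 205.446] pointing down, gripper open.
Joint ranges: [-3.03, 3.03], [-0.79, 2.21], [0.23, 2.52], [-1.04, 4.18], [0, 3.07], [-2.55, 2.55]. Speed limits (rad/s): [2.22, 2.22, 2.57, 3.14, 3.14, 3.14].

### API

Orientations are given as [roll, pitch, yaw] about the fixed x, y, z axes, in that order (R = Rz(yaw) Ry(pitch) Rx(roll)).
In Python, from cell import manip, viewer gives the robot as it stands. The module is installed in compiled form; this text tells all that it offers.
- The arm moves only by the tool move_arm, never from a script. Its argument "moves" is a list of rows, each a list of 4 numbers: the shift along the tool's x, y, z in m, then the turn about the tool's z in rad. A call has 1 to 12 rows; each row is the pose to reach, as a shift and turn from the pose commanded when the call began, along the tool's axes at that moment; what a row does not reach only later rows make up. A row lasts 1/10 s, in which the tool goes at most 50 mm and 8.59 degrees, less where a joint would pass 70% of its speed; a pose out of reach is approached as far as the arm can. A call with a gripper value outside its range is refused whole. "jaw" is the finger opening in m, from 0 to 0.094, set as the call begins (left out, the last holds). The fingers move at their own pace and stop on an object; "squeeze" is the grip in N (left out, the last holds). Time passes only in rows, so rows that repeat a pose let the fingers close. It gives the time, the measured TCP pose, the force, the opening and the grip force at its end, in the units of the state.
- manip.read_state(): the state, without advancing time (a new reading comes with each control period).
- viewer.camera(name): name is "scene" or "top" or "wrist"; returns a dict with "frame" (384x512x3 uint8, blue, green, red), "z_map" (384x512 float32, mm along the optical axis (not along the pixel's ray), 0 where there is no reading), "fx", "fy", "cx", "cy" (pixels), "D" ([k1, k2, p1, p2, k3] as OpenCV has them; the pictures are not rectified), "origin" and "orientation" of the camera in the world. Camera axes: x right, y down, z forward; pixel columns grow to the right and rows downward; lengths in mm; the calibration is good to about 2 mm. A picture is of the moment at which its call begins.
- manip.sign_off(): hands the job in; it is judged then, once.
The state is a dict: "clock": time; "joints": joint angles; "qd": joint speeds; "effort": joint torques, N m; "eef_pos": TCP position; "eef_rot": TCP orientation; "wrist_force": force on the tool from outside, world axes, zero at the start; "moment": the same for the moment, N m; "finger_gap": finger opening in mm; "finger_force": force on a finger pad.
Only numpy, scipy, OpenCV 4.12 (cv2) and the standard library are available. Lean on these libraries where they do the work, as an engineer would, in place of code of your own. Each camera call takes 0.05 s, during which the arm holds its last target. There are 200 camera calls.

## Working session

There is one attempt and no reset: what is moved stays moved. The work goes in short steps, Python scripts to look and compute and a tool call to move; the robot and the scene stay as the last step left them, time stands still between calls to the robot, and variables do not carry over. Pictures are saved under pics/ and viewed, at most 10 in all, crops included, and the job is handed in when it is done.

Besides the shell and the picture viewer there is one more tool, called after "Emit:" as name(argument=value, ...) on one line, values as JSON. move_arm: Moves the arm, as the interface text tells. Its arguments: {"type":"object","properties":{"moves":{"type":"array"},"jaw":{"type":"number"},"squeeze":{"type":"number"}},"required":["moves"]}

```bash
mkdir -p pics; cat > h.py <<'E'
import numpy as np, cv2
from scipy.spatial.transform import Rotation as R
from cell import manip, viewer
def rot(o):
    o=np.array(o,float)
    return o if o.shape==(3,3) else (R.from_euler('xyz',o).as_matrix() if o.size==3 else R.from_quat(o).as_matrix())
def cam(n):
    c=viewer.camera(n); K=np.array([[c['fx'],0,c['cx']],[0,c['fy'],c['cy']],[0,0,1.]])
    h,w=c['z_map'].shape; u,v=np.meshgrid(np.arange(w),np.arange(h))
    p=cv2.undistortPoints(np.stack([u,v],-1).reshape(-1,1,2).astype(float),K,np.array(c['D'],float)).reshape(h,w,2)
    z=c['z_map'][...,None]; P=np.concatenate([p*z,z],-1)@rot(c['orientation']).T+np.array(c['origin'])
    P[c['z_map']==0]=np.nan
    return c['frame'],P,c
E
python3 - <<'E'
from h import *
s=manip.read_state(); print({k:np.round(v,3) for k,v in s.items()}, manip.grasp_offset)
for n in ('scene','top'):
    f,P,c=cam(n); cv2.imwrite(f'pics/{n}0.png',f); np.savez(f'{n}0.npz',f=f,P=P); print(n,c['origin'],c['orientation'])
E
```

```text
{'clock': np.float64(0.0), 'joints': array([-1.411,  0.3  ,  1.522,  0.   ,  1.321, -0.067]), 'qd': array([ 0.   , -0.   ,  0.001, -0.001,  0.001,  0.001]), 'effort': array([ 1.0000e-03, -5.3180e+01, -3.5274e+01,  7.1000e-02,  2.4000e-02,
       -0.0000e+00]), 'eef_pos': array([ 123.618, -535.646,  204.876]), 'eef_rot': array([-3.14 , -0.   ,  0.227]), 'wrist_force': array([ 0.391, -0.814, -0.327]), 'moment': array([0.039, 0.022, 0.006]), 'finger_force': np.float64(0.0), 'finger_gap': np.float64(94.156)} 18.8
scene [1221.02031254 -336.38163621 1071.94050986] [-2.44790463 -0.01566289  1.14965539]
top [ 197.2380691    -2.98365105 1395.89540508] [-2.90870900e+00  2.14086000e-03 -1.59165123e+00]
```

View pics/top0.png

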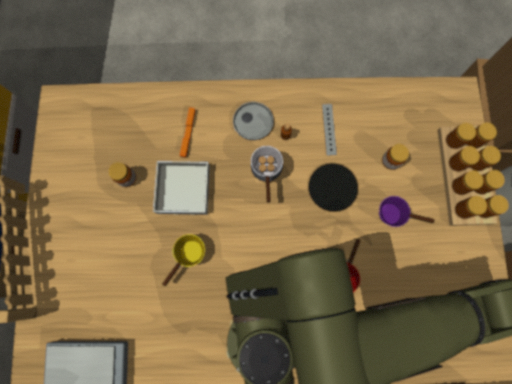

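View pics/scene0.png

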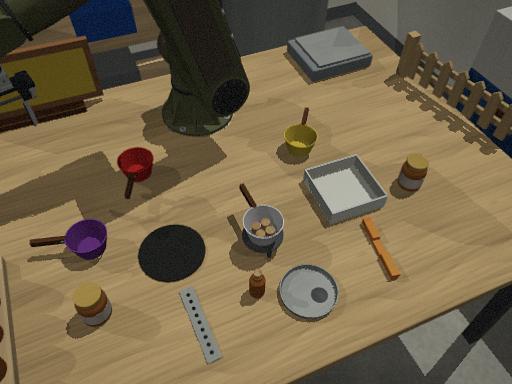

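The scene has four pan-shaped things (top view): aluminium at (267,162), yellow (190,250), purple (395,211) and red (353,275). I choose the aluminium one, which holds corks and sits on the trivet. The tray is at (183,187) and the mat at (333,187). I'll measure these and check with a close crop.

```bash
python3 - <<'E'
from h import *
d=np.load('top0.npz'); f,P=d['f'],d['P']; 
cv2.imwrite('pics/crop_pan.png',cv2.resize(f[130:220,220:320],None,fx=6,fy=6,interpolation=cv2.INTER_CUBIC))
def reg(r0,r1,c0,c1,m): 
    q=P[r0:r1,c0:c1][m(P[r0:r1,c0:c1],f[r0:r1,c0:c1].astype(int))]; return q
def rep(n,q): print(n,len(q),'med',np.round(np.median(q,0),1),'min',np.round(np.percentile(q,2,axis=0),1),'max',np.round(np.percentile(q,98,axis=0),1))
# rim of pan z ~105
q=reg(140,186,240,295,lambda p,c:(p[...,2]>97)&(p[...,2]<112)&~((c[...,2]-c[...,0]>35)));rep('rim',q)
x,y=q[:,0],q[:,1]; s=np.linalg.lstsq(np.c_[x,y,np.ones(len(x))],x*x+y*y,rcond=None)[0]; print('circ',s[:2]/2,np.sqrt(s[2]+s[0]**2/4+s[1]**2/4))
q=reg(178,204,258,280,lambda p,c:(p[...,2]>85));rep('handle',q)
m=q[:,:2].mean(0); w=np.linalg.svd(q[:,:2]-m)[2][0]; print('hdl mean',m,'dir',w, np.degrees(np.arctan2(*(-w*np.sign(-w[0]))[::-1])))
q=reg(155,218,148,216,lambda p,c:(p[...,2]>42)&(p[...,2]<60));rep('traywall',q); print(cv2.minAreaRect(q[:,:2].astype(np.float32)))
q=reg(160,216,304,362,lambda p,c:(c.sum(-1)<130)&(p[...,2]<20));rep('mat',q); print(cv2.minEnclosingCircle(q[:,:2].astype(np.float32)))
for n,b in dict(vial=(122,140,278,294),lid=(100,142,230,276),guard=(100,156,320,338),reducer=(104,160,176,200),jarL=(160,188,106,138),jarR=(140,170,380,412),yellow=(230,290,160,210)).items():
    rep(n,reg(*b,lambda p,c:(p[...,2]>(3 if n in('guard','lid') else 12))))
E
```

```text
rim 150 med [594.2 -24.9 103.5] min [524.8 -73.4  97.3] max [641.2  30.2 109.4]
circ [586.75581656 -21.20453202] 52.32071850279882
handle 108 med [485.9 -23.6 106.4] min [451.3 -30.3  93.2] max [529. -17. 111.]
hdl mean [488.03640478 -23.11422978] dir [-0.99990186 -0.01400955] 0.8027141334060922
traywall 348 med [515.4 268.4  49.3] min [429.9 185.1  43. ] max [612.9 365.2  56. ]
((522.2850952148438, 275.54736328125), (179.26548767089844, 181.9883575439453), 88.22547912597656)
mat 1734 med [ 516.5 -256.3    6.6] min [ 441.3 -332.7    0.6] max [ 593.8 -180.3   12.8]
((518.2317504882812, -256.6706237792969), 85.94559478759766)
vial 148 med [708.7 -92.5  68. ] min [ 698.6 -111.2   14.8] max [726.8 -76.3 100.1]
lid 975 med [782.   27.    5.8] min [701.2 -53.1   3.1] max [853.5 100.9  21.2]
guard 474 med [ 735.7 -255.2    5.6] min [ 640.  -284.3    3.1] max [ 844.7 -223.9   10.7]
reducer 292 med [726.2 265.2  21.1] min [642.5 243.1  12.5] max [821.2 287.2  28.4]
jarL 500 med [559.3 470.5  95.1] min [533.4 446.7  18.5] max [595.8 507.1 104.2]
jarR 491 med [ 602.6 -462.9   95.2] min [ 578.  -501.9   16.8] max [ 638.6 -438.6  104.8]
yellow 572 med [289.6 275.5  50.3] min [195.9 194.6  13.8] max [351.2 318.1  64.7]
```

View pics/crop_pan.png

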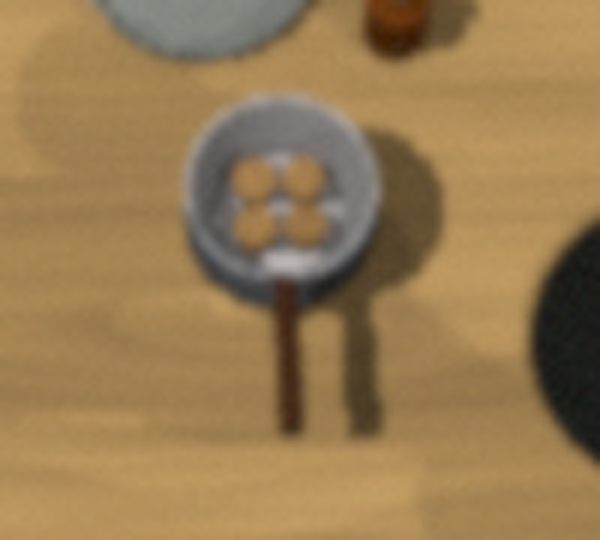

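The crop shows a grey aluminium pan with four corks, centre near (285,185) and its handle running straight down to (290,432), so the choice holds. The sizes agree too: handle top at 107, handle end at x≈450, tray 180 and mat about 172.

```bash
cat >> h.py <<'E'
def go(x,y,z,yaw):
    s=manip.read_state(); M=rot(s['eef_rot']); d=M.T@(np.array([x,y,z])-s['eef_pos'])/1000
    print('move',np.round(d,4),'turn',round(-((yaw-s['eef_rot'][2]+np.pi)%(2*np.pi)-np.pi),4),'at',np.round(s['eef_pos'],1),np.round(s['eef_rot'],3),round(float(s['clock']),2))
E
python3 -c "
from h import *
go(489,-23,205,.014)"
```

```text
move [ 4.713e-01 -4.174e-01  4.000e-04] turn 0.2127 at [ 123.6 -535.7  204.9] [-3.141 -0.     0.227] 0.1
```

Emit:
move_arm(moves=[[0.471, -0.417, 0, 0.213], [0.471, -0.417, 0, 0.213], [0.471, -0.417, 0, 0.213], [0.471, -0.417, 0, 0.213], [0.471, -0.417, 0, 0.213], [0.471, -0.417, 0, 0.213], [0.471, -0.417, 0, 0.213], [0.471, -0.417, 0, 0.213], [0.471, -0.417, 0, 0.213], [0.471, -0.417, 0, 0.213], [0.471, -0.417, 0, 0.213], [0.471, -0.417, 0, 0.213]], jaw=0.06)

```text
clock: 1.3
eef_pos: [472.7, -45.3, 205.4]
eef_rot: [3.142, 0.0, 0.014]
wrist_force: [0.7, -1.0, 1.1]
finger_gap: 60.1
finger_force: 0.0
```

```bash
python3 -c "
from h import *
go(489,-23,80,.014)"
```

```text
move [ 0.0166 -0.022   0.1254] turn 0.0 at [472.7 -45.3 205.4] [3.142 0.    0.014] 1.3
```

Emit:
move_arm(moves=[[0.0165, -0.022, 0, 0], [0.0165, -0.022, 0, 0], [0.0165, -0.022, 0, 0], [0.0165, -0.022, 0, 0]])

```text
clock: 1.7
eef_pos: [487.7, -25.9, 205.4]
eef_rot: [3.142, 0.0, 0.013]
wrist_force: [-0.2, 0.6, 0.2]
finger_gap: 60.0
finger_force: 0.0
```

```bash
python3 - <<'E'
from h import *
go(489,-23,80,.014)
f,P,c=cam('wrist'); cv2.imwrite('pics/w1.png',f)
q=P[(P[...,2]>98)&(P[...,2]<112)&(P[...,0]<525)&(P[...,0]>440)&(abs(P[...,1]+23)<20)]
print(len(q),np.percentile(q,[2,50,98],axis=0).round(1)); 
for a in (455,475,495,515):
    k=q[abs(q[:,0]-a)<8]; print(a,len(k),k[:,1].min().round(1),k[:,1].max().round(1)) if len(k) else 0
E
```

```text
move [ 0.0014 -0.0029  0.1254] turn -0.0011 at [487.7 -25.9 205.4] [3.142 0.    0.013] 1.7
1261 [[452.4 -27.9 104.1]
 [489.6 -21.2 106.7]
 [523.9 -14.  108.1]]
455 201 -29.0 -15.1
475 257 -27.8 -15.0
495 265 -27.5 -14.0
515 287 -27.2 -13.9
```

View pics/w1.png

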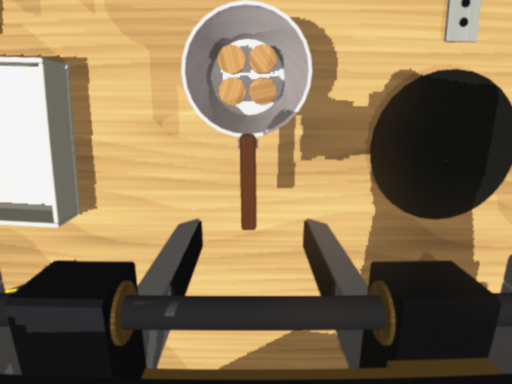

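The wrist view shows the handle (248,185) between the open fingers (200,225) and (310,225). Its centreline is at y≈-21 and its top at z≈107. Going down.

Emit:
move_arm(moves=[[0.0014, -0.0045, 0.05, 0], [0.0014, -0.0045, 0.1, 0], [0.0014, -0.0045, 0.127, 0], [0.0014, -0.0045, 0.127, 0], [0.0014, -0.0045, 0.127, 0], [0.0014, -0.0045, 0.127, 0]])

```text
clock: 2.35
eef_pos: [490.5, -21.1, 80.5]
eef_rot: [3.141, -0.003, 0.013]
wrist_force: [-0.1, -0.6, 0.5]
finger_gap: 59.9
finger_force: 0.0
```

Emit:
move_arm(moves=[[0, 0, 0, 0], [0, 0, 0, 0], [0, 0, 0, 0], [0, 0, 0, 0], [0, 0, 0, 0], [0, 0, 0, 0]], jaw=0, squeeze=60)

```text
clock: 2.95
eef_pos: [489.5, -20.6, 78.4]
eef_rot: [-3.142, 0.0, 0.014]
wrist_force: [0.1, 0.2, 0.6]
finger_gap: 15.2
finger_force: 0.1
```

Emit:
move_arm(moves=[[0, 0, -0.01, 0], [0, 0, -0.02, 0], [0, 0, -0.03, 0], [0, 0, -0.04, 0], [0, 0, -0.04, 0], [0, 0, -0.04, 0]])

```text
clock: 3.55
eef_pos: [489.5, -20.6, 118.6]
eef_rot: [3.142, -0.0, 0.014]
wrist_force: [0.1, -0.2, -2.2]
finger_gap: 13.7
finger_force: 60.0
```

```bash
python3 - <<'E'
from h import *
f,P,c=cam('wrist'); cv2.imwrite('pics/w2.png',f); f2=cam('scene')[0]
cv2.imwrite('pics/c2.png',np.hstack([f,cv2.resize(f2[130:290,180:340],(384,384))])[:, :896][::1] if 0 else cv2.resize(np.hstack([f,cv2.resize(f2[130:290,180:340],(384,384))]),None,fx=.85,fy=.85))
go(489,-21,200,.014)
E
```

```text
move [-0.0003  0.0004 -0.0819] turn -0.0002 at [489.2 -20.6 118.1] [-3.141e+00  1.000e-03  1.400e-02] 3.65
```

View pics/c2.png

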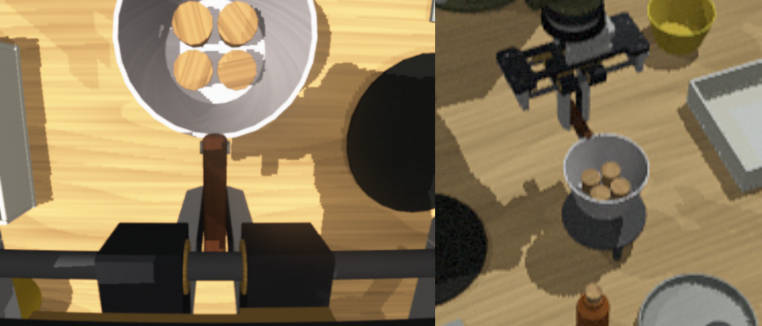

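The pan is held level, corks inside at (215,45), and clear of the stand. The tool can only turn about the vertical. So I'll carry the pan low over the tray and ease the grip so the pan pivots between the pads. Then I'll drag the rim on the tray floor to take it past 90°.

Emit:
move_arm(moves=[[0, 0, -0.03, 0], [-0.003, -0.015, -0.043, 0], [-0.008, -0.045, -0.043, 0], [-0.01, -0.075, -0.043, 0], [-0.012, -0.105, -0.043, 0], [-0.014, -0.135, -0.043, 0], [-0.016, -0.165, -0.043, 0], [-0.018, -0.2, -0.043, 0], [-0.02, -0.235, -0.043, 0], [-0.021, -0.265, -0.043, 0], [-0.021, -0.285, -0.043, 0], [-0.021, -0.296, -0.043, 0]])

```text
clock: 4.85
eef_pos: [463.5, 277.0, 160.9]
eef_rot: [3.142, 0.001, 0.016]
wrist_force: [0.2, 0.3, -3.1]
finger_gap: 13.1
finger_force: 60.0
```

Emit:
move_arm(moves=[[0, 0, 0, 0], [0, 0, 0, 0]], squeeze=30)

```text
clock: 5.05
eef_pos: [464.2, 274.6, 161.2]
eef_rot: [3.141, 0.0, 0.014]
wrist_force: [0.4, -0.6, -3.8]
finger_gap: 13.8
finger_force: 30.0
```

```bash
cat >> h.py <<'E'
def tilt(save=None):
    # fit of bright/grey pan points seen by scene+top near the grip
    s=manip.read_state(); g=np.array(s['eef_pos'])+[0,0,18.8]
    f,P,c=cam('scene'); Q=P-g
    m=(abs(Q[...,1])<60)&(np.hypot(Q[...,0],Q[...,2])<165)&(P[...,2]>56)&(Q[...,2]<12)&(f.max(-1).astype(int)-f.min(-1)<40)&(f.max(-1)>60)&(np.hypot(Q[...,0],Q[...,2])>30)
    q=Q[m]; print('n',m.sum(),'mean rel grip',q.mean(0).round(1),'x',np.percentile(q[:,0],[2,98]).round(),'z',np.percentile(q[:,2],[2,98]).round(), 'angle', np.degrees(np.arctan2(-q[:,2].mean(),q[:,0].mean())).round(1))
    go(*s['eef_pos'],.014); print({k:np.round(s[k],2) for k in('finger_gap','finger_force','wrist_force')})
    if save: cv2.imwrite(save,f)
    return f
E
python3 -c "
from h import *
tilt('pics/s3.png')"
```

```text
n 1083 mean rel grip [ 94.6   6.1 -17.3] x [ 50. 151.] z [-51.   8.] angle 10.4
move [-0.0001 -0.0003  0.0001] turn -0.0008 at [464.4 274.3 161.3] [3.141 0.    0.013] 5.1
{'finger_gap': np.float64(13.8), 'finger_force': np.float64(30.0), 'wrist_force': array([ 0.43, -0.65, -3.75])}
```

Still level (rim at +8, base at -51). Easing further in steps.

Emit:
move_arm(moves=[[0, 0, 0, 0], [0, 0, 0, 0]], squeeze=18)

```text
clock: 5.3
eef_pos: [464.6, 274.5, 161.6]
eef_rot: [-3.142, -0.0, 0.013]
wrist_force: [-0.1, -0.8, -2.6]
finger_gap: 14.0
finger_force: 18.0
```

```bash
python3 -c "
from h import *
tilt()"
```

```text
n 970 mean rel grip [ 82.   13.1 -48.6] x [ 44. 141.] z [-88. -11.] angle 30.7
move [ 0.0001  0.0001 -0.0001] turn -0.001 at [464.6 274.6 161.6] [-3.142 -0.     0.013] 5.35
{'finger_gap': np.float64(14.03), 'finger_force': np.float64(18.0), 'wrist_force': array([-0.12, -0.75, -2.55])}
```

Emit:
move_arm(moves=[[0, 0, 0, 0], [0, 0, 0, 0]], squeeze=12)

```text
clock: 5.55
eef_pos: [464.4, 274.9, 161.4]
eef_rot: [3.142, 0.0, 0.014]
wrist_force: [-0.8, -0.0, -2.2]
finger_gap: 13.7
finger_force: 12.0
```

```bash
python3 -c "
from h import *
tilt('pics/s4.png')"
```

```text
n 866 mean rel grip [ 42.   11.4 -93.6] x [ 2. 91.] z [-124.  -40.] angle 65.8
move [-0.      0.0001  0.    ] turn -0.0003 at [464.4 275.  161.4] [-3.142  0.     0.014] 5.6
{'finger_gap': np.float64(13.7), 'finger_force': np.float64(12.0), 'wrist_force': array([-0.78, -0.03, -2.24])}
```

View pics/s4.png

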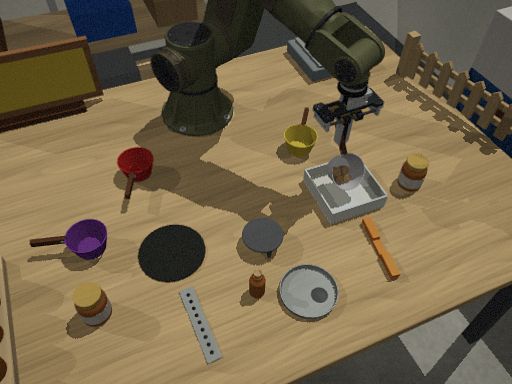

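The pan has drooped to about 60° with its mouth over the tray at (345,172) and the corks still in. Let it hang a little more, then press the rim on the tray floor.

Emit:
move_arm(moves=[[0, 0, 0, 0], [0, 0, 0, 0], [0, 0, 0, 0]], squeeze=7)

```text
clock: 5.9
eef_pos: [464.5, 275.1, 161.5]
eef_rot: [-3.142, -0.0, 0.014]
wrist_force: [0.5, -0.3, -2.9]
finger_gap: 14.2
finger_force: 7.0
```

Emit:
move_arm(moves=[[0, 0, 0, 0]], squeeze=20)

```text
clock: 6.0
eef_pos: [464.4, 275.1, 161.5]
eef_rot: [-3.142, -0.0, 0.014]
wrist_force: [0.0, -0.1, -2.8]
finger_gap: 14.0
finger_force: 20.0
```

```bash
python3 -c "
from h import *
tilt()"
```

```text
n 855 mean rel grip [ 41.2  11.1 -93.9] x [ 1. 90.] z [-123.  -42.] angle 66.3
move [-0. -0. -0.] turn -0.0001 at [464.4 275.1 161.5] [ 3.142 -0.     0.014] 6.05
{'finger_gap': np.float64(14.03), 'finger_force': np.float64(20.0), 'wrist_force': array([ 0.01, -0.12, -2.8 ])}
```

Emit:
move_arm(moves=[[0.01, 0, 0.01, 0], [0.03, 0, 0.02, 0], [0.045, 0, 0.02, 0], [0.06, 0, 0.02, 0], [0.075, 0, 0.02, 0], [0.09, 0, 0.02, 0], [0.1, 0, 0.02, 0], [0.11, 0, 0.02, 0], [0.12, 0, 0.02, 0], [0.12, 0, 0.02, 0]], squeeze=18)

```text
clock: 7.05
eef_pos: [585.1, 276.5, 140.5]
eef_rot: [3.141, 0.001, 0.013]
wrist_force: [-0.6, 0.1, -4.0]
finger_gap: 13.8
finger_force: 18.0
```

```bash
python3 -c "
from h import *
f=tilt(); cv2.imwrite('pics/s5.png',cv2.resize(f[60:230,270:430],None,fx=3.5,fy=3.5))"
```

```text
n 428 mean rel grip [-15.  -13.4 -74.5] x [-49.  11.] z [-102.  -46.] angle 101.4
move [0.0004 0.     0.0001] turn -0.0005 at [584.7 276.6 140.6] [3.141 0.    0.014] 7.1
{'finger_gap': np.float64(13.76), 'finger_force': np.float64(17.99), 'wrist_force': array([-0.6 ,  0.09, -3.96])}
```

View pics/s5.png

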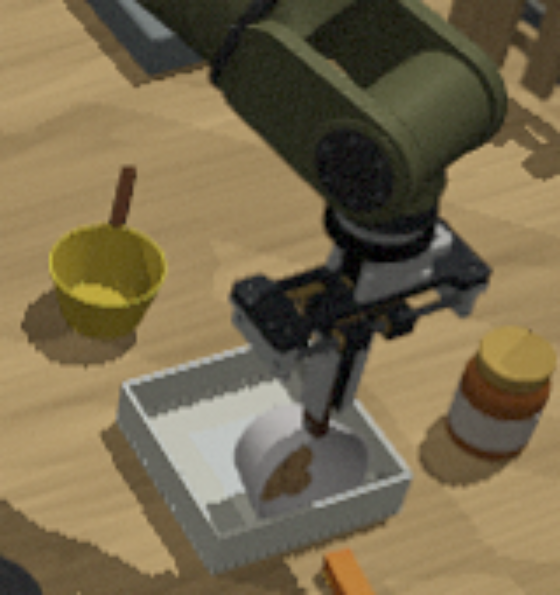

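The pan is at about 84° with its rim against the far tray wall, corks at (290,475) still in the bowl and inside the tray. Push to just past 90°, then back off to the tray centre and drag the rim on the floor.

Emit:
move_arm(moves=[[0.008, 0, 0, 0], [0.016, 0, 0, 0], [0.022, 0, 0, 0], [0.022, 0, -0.001, 0], [0.01, 0, -0.008, 0], [-0.01, 0, -0.008, 0], [-0.03, 0, -0.008, 0], [-0.05, 0, -0.008, 0], [-0.07, 0, -0.008, 0], [-0.085, 0, -0.008, 0], [-0.095, 0, -0.008, 0], [-0.095, 0, -0.008, 0]], squeeze=22)

```text
clock: 8.3
eef_pos: [489.5, 275.6, 150.2]
eef_rot: [-3.141, -0.002, 0.014]
wrist_force: [0.4, 0.4, -2.4]
finger_gap: 13.7
finger_force: 22.0
```

```bash
python3 -c "
from h import *
tilt()"
```

```text
n 486 mean rel grip [-21.6  -5.1 -79.3] x [-54.   5.] z [-112.  -45.] angle 105.3
move [-0.0002 -0.0001 -0.0003] turn 0.0 at [489.7 275.6 149.9] [-3.141e+00 -1.000e-03  1.400e-02] 8.35
{'finger_gap': np.float64(13.75), 'finger_force': np.float64(21.96), 'wrist_force': array([ 0.36,  0.4 , -2.45])}
```

Emit:
move_arm(moves=[[0, 0, 0.008, 0], [0, 0, 0.013, 0], [0.004, 0, 0.015, 0], [0.012, 0, 0.016, 0], [0.02, 0, 0.017, 0], [0.028, 0, 0.018, 0], [0.036, 0, 0.02, 0], [0.044, 0, 0.021, 0], [0.052, 0, 0.022, 0], [0.06, 0, 0.023, 0], [0.06, 0, 0.023, 0]])

```text
clock: 9.45
eef_pos: [550.2, 276.0, 125.9]
eef_rot: [3.142, 0.0, 0.013]
wrist_force: [0.3, 0.5, -1.4]
finger_gap: 0.7
finger_force: 0.0
```

```bash
python3 -c "
from h import *
f=tilt(); cv2.imwrite('pics/s6.png',cv2.resize(f[60:230,270:430],None,fx=3.5,fy=3.5))"
```

```text
n 343 mean rel grip [-70.  -24.7 -55.8] x [-102.  -43.] z [-87. -34.] angle 141.5
move [ 0.0007  0.     -0.0003] turn -0.0007 at [549.5 276.  125.5] [3.141e+00 1.000e-03 1.300e-02] 9.5
{'finger_gap': np.float64(0.66), 'finger_force': np.float64(0.0), 'wrist_force': array([ 0.35,  0.53, -1.42])}
```

View pics/s6.png

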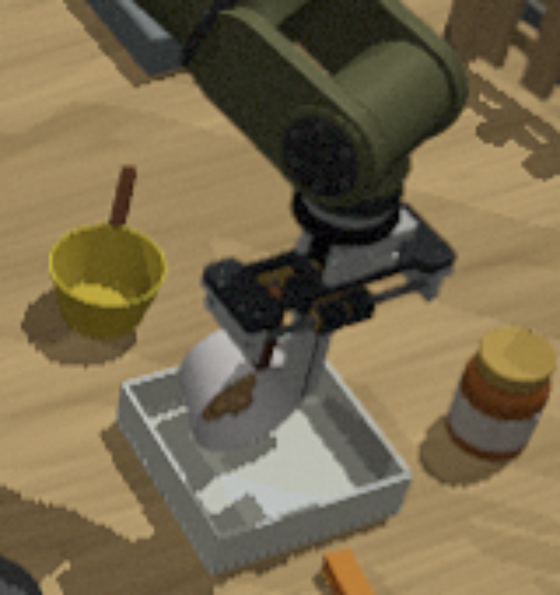

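The pan has slipped out of the pads: the gap reads 0.7. It stands on its rim in the tray at (240,390) with the corks still in. I'll find the handle and see whether the pan is at rest.

```bash
python3 - <<'E'
from h import *
for i in range(2):
    f,P,c=cam('scene'); g=f.astype(int)
    m=(P[...,2]>52)&(P[...,2]<230)&(abs(P[...,1]-275)<50)&(P[...,0]>400)&(P[...,0]<640)
    h=m&(g[...,2]-g[...,0]>25)&(g[...,2]<130)
    b=m&(g.max(-1)-g.min(-1)<25)&(g.max(-1)>90)
    for n,k in(('handle/cork',h),('grey',b)):
        q=P[k]; print(n,len(q),np.percentile(q,[3,50,97],axis=0).round().tolist())
    q=P[h]; print(q[::max(1,len(q)//25)].round().tolist() if i else '')
cv2.imwrite('pics/s7.png',cv2.resize(f[130:210,310:400],None,fx=7,fy=7,interpolation=cv2.INTER_CUBIC))
go(550,276,160,.014)
E
```

```text
handle/cork 51 [[458.0, 249.0, 53.0], [468.0, 276.0, 56.0], [532.0, 293.0, 227.0]]
grey 255 [[436.0, 229.0, 58.0], [467.0, 251.0, 89.0], [540.0, 304.0, 118.0]]

handle/cork 53 [[445.0, 248.0, 52.0], [466.0, 280.0, 58.0], [581.0, 293.0, 228.0]]
grey 223 [[434.0, 228.0, 54.0], [465.0, 252.0, 83.0], [541.0, 300.0, 140.0]]
[[446.0, 282.0, 188.0], [448.0, 288.0, 188.0], [446.0, 279.0, 186.0], [451.0, 282.0, 189.0], [456.0, 285.0, 192.0], [447.0, 280.0, 182.0], [457.0, 278.0, 192.0], [459.0, 283.0, 192.0], [445.0, 278.0, 178.0], [462.0, 279.0, 192.0], [530.0, 253.0, 228.0], [582.0, 289.0, 229.0], [582.0, 280.0, 228.0], [462.0, 283.0, 56.0], [461.0, 291.0, 52.0], [468.0, 282.0, 58.0], [470.0, 288.0, 58.0], [466.0, 277.0, 54.0], [472.0, 280.0, 58.0], [473.0, 286.0, 57.0], [471.0, 278.0, 54.0], [465.0, 257.0, 52.0], [471.0, 250.0, 57.0], [472.0, 246.0, 55.0], [474.0, 252.0, 55.0], [473.0, 246.0, 53.0], [478.0, 253.0, 54.0]]
move [ 0.001   0.0002 -0.0344] turn -0.0003 at [549.  276.1 125.6] [3.141e+00 1.000e-03 1.400e-02] 9.6
```

View pics/s7.png

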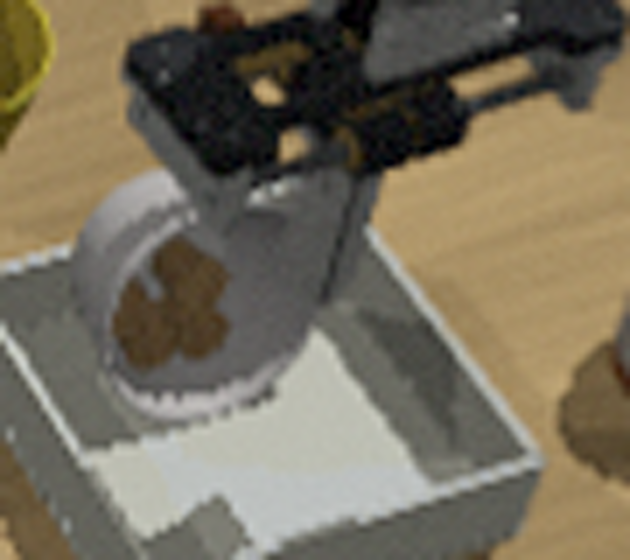

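The pan is leaning back towards the robot, with its handle end at (450,282,190), and it is falling away from the fingers. I'll raise the hand, open it, and let the pan settle.

Emit:
move_arm(moves=[[0.01, 0, -0.03, 0], [0.01, 0, -0.07, 0], [0.01, 0, -0.11, 0], [0.01, 0, -0.13, 0], [0.01, 0, -0.13, 0], [0.01, 0, -0.13, 0], [0.01, 0, -0.13, 0], [0.01, 0, -0.13, 0]], jaw=0.06)

```text
clock: 10.4
eef_pos: [559.0, 276.3, 254.9]
eef_rot: [3.141, 0.002, 0.014]
wrist_force: [-1.1, -0.4, -0.3]
finger_gap: 59.0
finger_force: 0.0
```

```bash
python3 - <<'E'
from h import *
o=[]
for n in('scene','wrist'):
    f,P,c=cam(n); np.savez(n+'8.npz',f=f,P=P); o.append(f)
g=f.astype(int)
cv2.imwrite('pics/s8.png',np.hstack([cv2.resize(o[0][80:230,270:420],(380,380)),cv2.resize(o[1],(400,300),interpolation=cv2.INTER_AREA) if 0 else cv2.resize(o[1],(420,380))]))
for n in('scene','wrist'):
    d=np.load(n+'8.npz'); P=d['P']; g=d['f'].astype(int)
    h=(P[...,2]>62)&(P[...,2]<220)&(abs(P[...,1]-275)<40)&(P[...,0]>280)&(P[...,0]<500)&(g[...,2]-g[...,0]>20)&(g[...,2]<140)
    q=P[h]; print(n,len(q)); 
    if len(q): print(np.percentile(q,[3,50,97],axis=0).round().tolist())
go(550,276,255,.014)
E
```

```text
scene 143
[[452.0, 269.0, 114.0], [470.0, 273.0, 157.0], [486.0, 282.0, 191.0]]
wrist 481
[[468.0, 271.0, 108.0], [473.0, 279.0, 159.0], [485.0, 285.0, 177.0]]
move [-0.0092  0.0002  0.0005] turn -0.0002 at [559.2 276.3 255.5] [3.141e+00 1.000e-03 1.400e-02] 10.5
```

View pics/s8.png

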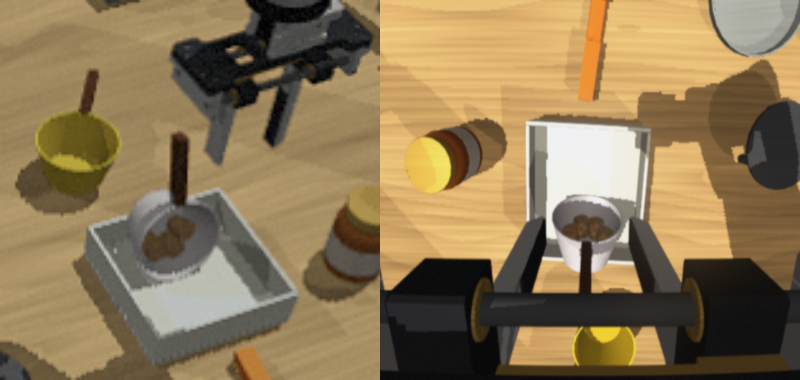

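The pan lies stably on its side wall in the tray: bowl at (175,235) in the left half, handle standing up at (180,165), about 75°, all four corks inside. I'll regrip the handle firmly in the middle. This time I'll push the rim against the outside of the tray's near wall, just below its top, so the corks tip over it into the tray.

Emit:
move_arm(moves=[[-0.04, 0, 0, 0], [-0.08, 0, 0, 0], [-0.096, 0, 0, 0], [-0.096, 0, 0, 0], [-0.096, 0, 0.04, 0], [-0.096, 0, 0.08, 0], [-0.096, 0, 0.11, 0], [-0.096, 0, 0.123, 0], [-0.096, 0, 0.123, 0], [-0.096, 0, 0.123, 0]])

```text
clock: 11.5
eef_pos: [464.3, 275.3, 134.7]
eef_rot: [-3.141, -0.001, 0.014]
wrist_force: [0.1, -1.0, 0.0]
finger_gap: 59.8
finger_force: 0.0
```

Emit:
move_arm(moves=[[0, 0, 0, 0], [0, 0, 0, 0], [0, 0, 0, 0], [0, 0, 0, 0], [0, 0, 0, 0], [0, 0, 0, 0], [0, 0, 0, 0]], jaw=0, squeeze=50)

```text
clock: 12.2
eef_pos: [463.4, 275.2, 133.5]
eef_rot: [-3.141, 0.0, 0.014]
wrist_force: [-0.5, 1.1, -0.1]
finger_gap: 13.8
finger_force: 50.0
```

Emit:
move_arm(moves=[[0, 0, -0.02, 0], [0, 0, -0.04, 0], [0, 0, -0.06, 0], [0, 0, -0.07, 0], [0, 0, -0.07, 0], [0, 0, -0.07, 0]])

```text
clock: 12.8
eef_pos: [463.1, 274.9, 202.4]
eef_rot: [3.141, 0.001, 0.014]
wrist_force: [0.2, 0.5, -3.3]
finger_gap: 13.9
finger_force: 50.0
```

```bash
cat >> h.py <<'E'
def pts(y0=275,zmin=60):
    s=manip.read_state(); g=np.array(s['eef_pos'])+[0,0,18.8]
    f,P,c=cam('scene'); Q=P-g; k=f.astype(int)
    m=(abs(Q[...,1])<58)&(np.hypot(Q[...,0],Q[...,2])<170)&(P[...,2]>zmin)&(Q[...,2]<-25)&(k.max(-1)-k.min(-1)<30)&(k.max(-1)>60)
    q=Q[m]; 
    print('lowest rows:')
    for z in np.arange(-160,-30,15):
        b=q[(q[:,2]>=z)&(q[:,2]<z+15)]
        if len(b)>3: print(int(z+7),len(b),b[:,0].min().round(),b[:,0].max().round())
    go(*s['eef_pos'],.014); print({k:np.round(s[k],2) for k in('finger_gap','finger_force','wrist_force')})
    return f
E
python3 -c "
from h import *
pts()"
```

```text
lowest rows:
-153 73 14.0 50.0
-138 175 -17.0 51.0
-123 117 -22.0 46.0
-108 145 -23.0 41.0
-93 96 -24.0 38.0
-78 93 -30.0 35.0
-63 99 -23.0 31.0
-48 36 7.0 26.0
-33 4 3.0 17.0
move [ 0.0001 -0.     -0.0002] turn -0.0002 at [463.  274.9 202.2] [3.141e+00 2.000e-03 1.400e-02] 12.85
{'finger_gap': np.float64(13.92), 'finger_force': np.float64(49.98), 'wrist_force': array([ 0.2 ,  0.46, -3.3 ])}
```

Emit:
move_arm(moves=[[-0.03, 0, 0, 0], [-0.06, 0, 0, 0], [-0.085, 0, 0, 0], [-0.095, 0, 0, 0], [-0.095, 0, 0, 0], [-0.095, 0, 0.015, 0], [-0.095, 0, 0.03, 0], [-0.095, 0, 0.035, 0], [-0.095, 0, 0.035, 0]])

```text
clock: 13.75
eef_pos: [368.9, 273.6, 167.9]
eef_rot: [3.141, 0.001, 0.013]
wrist_force: [0.4, 0.2, -2.9]
finger_gap: 13.6
finger_force: 50.0
```

Emit:
move_arm(moves=[[0.01, 0, 0, 0], [0.02, 0, 0, 0], [0.03, 0, 0, 0], [0.04, 0, 0, 0], [0.048, 0, 0, 0], [0.055, 0, 0, 0], [0.06, 0, 0, 0], [0.06, 0, 0, 0]], squeeze=20)

```text
clock: 14.55
eef_pos: [428.9, 274.5, 168.3]
eef_rot: [3.142, -0.0, 0.014]
wrist_force: [-1.4, 0.7, -2.3]
finger_gap: 13.9
finger_force: 20.0
```

```bash
python3 -c "
from h import *
f=pts(zmin=30); cv2.imwrite('pics/s9.png',cv2.resize(f[60:230,270:430],None,fx=3.5,fy=3.5))"
```

```text
lowest rows:
-153 139 -23.0 13.0
-138 189 -59.0 12.0
-123 74 -59.0 5.0
-108 77 -52.0 3.0
-93 72 -57.0 4.0
-78 83 -59.0 3.0
-63 146 -60.0 3.0
-48 50 -36.0 1.0
-33 6 -14.0 -1.0
move [ 0.0002 -0.      0.    ] turn -0.0003 at [428.7 274.5 168.4] [ 3.141e+00 -1.000e-03  1.400e-02] 14.6
{'finger_gap': np.float64(13.86), 'finger_force': np.float64(19.99), 'wrist_force': array([-1.42,  0.75, -2.27])}
```

Working: about 92° with the rim held by the wall. Continue.

Emit:
move_arm(moves=[[0.008, 0, 0, 0], [0.016, 0, 0, 0], [0.024, 0, 0, 0], [0.032, 0, 0.001, 0], [0.04, 0, 0.002, 0], [0.048, 0, 0.004, 0], [0.055, 0, 0.006, 0], [0.06, 0, 0.008, 0], [0.06, 0, 0.008, 0]])

```text
clock: 15.5
eef_pos: [489.0, 275.4, 160.1]
eef_rot: [-3.142, -0.0, 0.014]
wrist_force: [-1.3, -0.4, -1.7]
finger_gap: 13.4
finger_force: 20.0
```

```bash
python3 -c "
from h import *
f=pts(zmin=30); cv2.imwrite('pics/s10.png',cv2.resize(f[60:230,270:430],None,fx=3.5,fy=3.5))"
```

```text
lowest rows:
-153 23 -55.0 -47.0
-138 143 -73.0 -21.0
-123 78 -75.0 -37.0
-108 37 -76.0 -48.0
-93 34 -98.0 -43.0
-78 59 -101.0 -35.0
-63 93 -94.0 -33.0
-48 227 -92.0 -29.0
-33 21 -86.0 -23.0
move [0.0003 0.     0.0002] turn -0.0003 at [488.7 275.4 160.3] [-3.142 -0.     0.014] 15.55
{'finger_gap': np.float64(13.45), 'finger_force': np.float64(19.99), 'wrist_force': array([-1.27, -0.36, -1.66])}
```

View pics/s10.png

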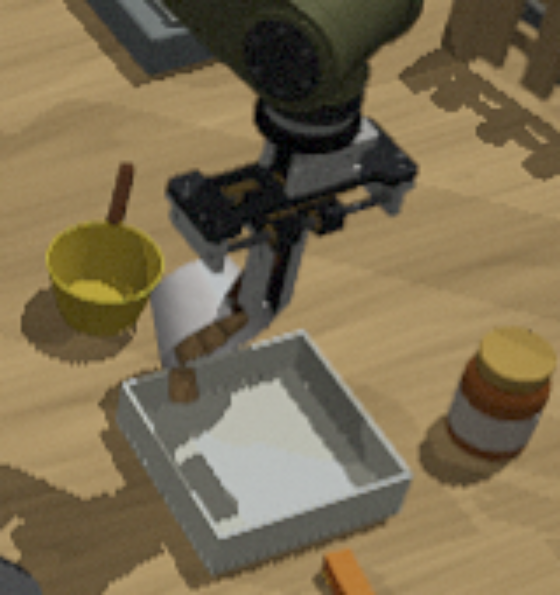

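The pan is at about 113°, its mouth over the near wall, and a cork is dropping into the tray at (183,385). I'll clamp harder, lift over the wall and go to mid-tray so the rest fall in.

Emit:
move_arm(moves=[[0, 0, 0, 0], [0.002, 0, -0.01, 0], [0.005, 0, -0.02, 0], [0.02, 0, -0.03, 0], [0.04, 0, -0.03, 0], [0.06, 0, -0.03, 0], [0.075, 0, -0.03, 0], [0.085, 0, -0.03, 0], [0.085, 0, -0.03, 0], [0.085, 0, -0.03, 0]], squeeze=55)

```text
clock: 16.55
eef_pos: [573.4, 276.6, 191.0]
eef_rot: [-3.141, -0.001, 0.014]
wrist_force: [-0.5, -0.3, -2.7]
finger_gap: 13.6
finger_force: 55.0
```

```bash
python3 -c "
from h import *
f=pts(zmin=55); cv2.imwrite('pics/s11.png',cv2.resize(f[60:230,270:430],None,fx=3.5,fy=3.5))
f,P,c=cam('top'); k=f.astype(int)
m=(P[...,2]<60)&(k[...,2]-k[...,0]>30); m[:150]=0;m[220:]=0;m[:,:150]=0;m[:,220:]=0
n,l,s,ce=cv2.connectedComponentsWithStats(m.astype(np.uint8)); print([(int(a[4]),c.round().tolist(),P[int(c[1]),int(c[0])].round().tolist()) for a,c in zip(s[1:],ce[1:]) if a[4]>6])
np.savez('top11.npz',f=f,P=P)"
```

```text
lowest rows:
-153 6 -66.0 -62.0
-138 126 -85.0 -56.0
-123 83 -83.0 -52.0
-108 41 -76.0 -45.0
-93 34 -93.0 -41.0
-78 73 -97.0 -34.0
-63 119 -95.0 -31.0
-48 253 -92.0 -27.0
-33 14 -76.0 -22.0
move [ 0.0002  0.0001 -0.    ] turn -0.0001 at [573.2 276.7 191. ] [-3.141e+00 -1.000e-03  1.400e-02] 16.6
{'finger_gap': np.float64(13.6), 'finger_force': np.float64(54.97), 'wrist_force': array([-0.46, -0.29, -2.72])}
[(926, [211.0, 177.0], [568.0, 181.0, 1.0])]
```

View pics/s11.png

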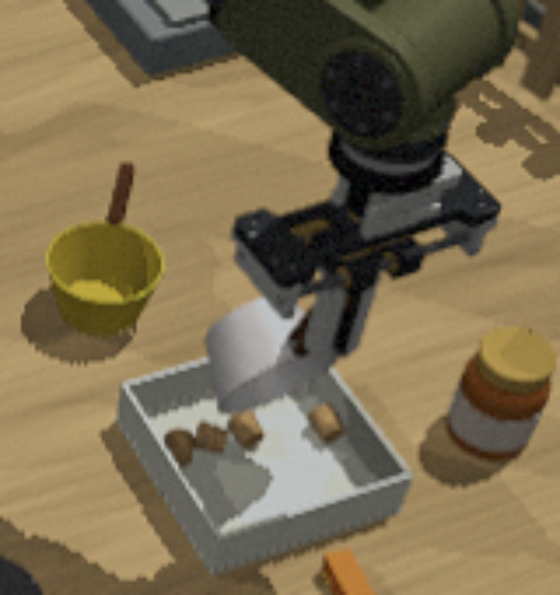

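All four corks lie in the tray, at about (180,445), (210,437), (245,428) and (327,420), and the pan is empty. I have now viewed 12 pictures, over the limit of 10, so from here I work from numbers only.

Next I'll turn the pan so its base faces the stand's left edge. Then I'll ease the grip and push the base against that fixed edge to bring the pan back below level.

Emit:
move_arm(moves=[[0, 0, -0.03, 0], [0, 0, -0.06, 0], [0, 0, -0.08, 0], [0.003, 0.02, -0.08, -0.14], [0.006, 0.04, -0.08, -0.28], [0.008, 0.06, -0.08, -0.42], [0.01, 0.08, -0.08, -0.56], [0.012, 0.1, -0.08, -0.7], [0.014, 0.12, -0.08, -0.84], [0.014, 0.14, -0.08, -0.98], [0.014, 0.15, -0.08, -1.12], [0.014, 0.152, -0.08, -1.26]])

```text
clock: 17.85
eef_pos: [589.2, 123.8, 271.0]
eef_rot: [3.141, -0.0, 1.279]
wrist_force: [-0.2, -0.1, -2.6]
finger_gap: 13.6
finger_force: 55.0
```

Emit:
move_arm(moves=[[0, 0, 0, -0.14], [0, 0, 0, -0.28], [0, 0, 0, -0.3], [0, 0, 0, -0.3]])

```text
clock: 18.25
eef_pos: [589.2, 125.0, 270.7]
eef_rot: [3.141, -0.0, 1.571]
wrist_force: [-0.7, 0.3, -2.6]
finger_gap: 13.5
finger_force: 55.0
```

```bash
cat >> h.py <<'E'
def prof(zmin=55,cams=('scene','top'),dump=0):
    s=manip.read_state(); g=np.array(s['eef_pos'])+[0,0,18.8]; M=rot(s['eef_rot']); 
    A=[]
    for n in cams:
        f,P,c=cam(n); D=P-g; u=D@M[:,0]; v=D@M[:,1]; z=D[...,2]; k=f.astype(int)
        m=(abs(v)<60)&(np.hypot(u,z)<172)&(P[...,2]>zmin)&(z<-5)&(np.hypot(u,z)>45)&(k.max(-1)-k.min(-1)<35)&(k.max(-1)>60)
        A.append(np.c_[u[m],v[m],z[m]]); print(n,m.sum())
    q=np.vstack(A)
    for a in np.arange(-165,0,15):
        b=q[(q[:,2]>=a)&(q[:,2]<a+15)]
        if len(b)>4: print(int(a+7),len(b),np.percentile(b[:,0],[2,98]).round())
    print('c',q.mean(0).round()); go(*s['eef_pos'],s['eef_rot'][2]); print({k:np.round(s[k],2) for k in('finger_gap','finger_force','wrist_force','joints')})
E
python3 -c "
from h import *
prof(); go(587,125,145,1.57)"
```

```text
scene 1329
top 495
-113 42 [-114.  -55.]
-98 191 [-113.  -51.]
-83 298 [-107.  -44.]
-68 374 [-102.  -38.]
-53 658 [-96. -32.]
-38 261 [-90. -36.]
c [-78.  11. -64.]
move [ 0.     -0.0001 -0.0001] turn -0.0003 at [589.4 124.9 270.6] [ 3.141 -0.     1.571] 18.35
{'finger_gap': np.float64(13.47), 'finger_force': np.float64(54.97), 'wrist_force': array([-0.68,  0.32, -2.58]), 'joints': array([0.15, 0.38, 1.26, 0.  , 1.5 , 0.15])}
move [ 1.000e-04 -2.400e-03  1.256e-01] turn 0.0008 at [589.4 124.9 270.6] [ 3.141 -0.     1.571] 18.35
```

Emit:
move_arm(moves=[[0.015, 0, 0.03, 0], [0.015, 0, 0.06, 0], [0.015, 0, 0.09, 0], [0.015, 0, 0.112, 0], [0.015, 0, 0.112, 0]])

```text
clock: 18.85
eef_pos: [588.1, 139.6, 155.4]
eef_rot: [-3.136, 0.001, 1.572]
wrist_force: [0.0, 0.5, -2.2]
finger_gap: 13.6
finger_force: 55.0
```

Emit:
move_arm(moves=[[0, 0, 0, 0], [0, 0, 0, 0], [0, 0, 0, 0]], squeeze=8)

```text
clock: 19.15
eef_pos: [590.0, 139.9, 159.9]
eef_rot: [3.139, -0.0, 1.573]
wrist_force: [-1.1, -1.1, -2.3]
finger_gap: 14.2
finger_force: 8.0
```

```bash
python3 -c "
from h import *
prof(15)"
```

```text
scene 1307
top 149
-158 76 [44. 78.]
-143 109 [-56.  93.]
-128 144 [-105.  109.]
-113 120 [-75. -20.]
-98 153 [-75. -15.]
-83 221 [-73. -13.]
-68 414 [-71. -11.]
-53 217 [-68. -10.]
c [-30.  11. -91.]
move [ 0.0001  0.0002 -0.0006] turn 0.0002 at [589.7 139.8 159.3] [ 3.14  -0.     1.574] 19.25
{'finger_gap': np.float64(14.23), 'finger_force': np.float64(8.0), 'wrist_force': array([-1.1 , -1.06, -2.28]), 'joints': array([0.17, 0.46, 1.41, 0.  , 1.27, 0.17])}
```

Emit:
move_arm(moves=[[0, 0, 0.01, 0], [0, 0, 0.019, 0], [-0.01, 0, 0.019, 0], [-0.02, 0, 0.019, 0], [-0.03, 0, 0.019, 0], [-0.04, 0, 0.019, 0], [-0.05, 0, 0.019, 0], [-0.06, 0, 0.019, 0], [-0.07, 0, 0.019, 0], [-0.07, 0, 0.019, 0]], squeeze=15)

```text
clock: 20.25
eef_pos: [589.7, 68.4, 139.4]
eef_rot: [-3.142, 0.0, 1.573]
wrist_force: [0.6, -0.2, -1.4]
finger_gap: 14.4
finger_force: 15.0
```

```bash
python3 -c "
from h import *
prof(15)"
```

```text
scene 992
top 94
-128 53 [-71. 120.]
-113 328 [-123.  127.]
-98 125 [-36. 119.]
-83 214 [-39.  20.]
-68 287 [-33.  17.]
-53 76 [-7. 16.]
c [ -2.  12. -90.]
move [-0.001   0.0001 -0.0002] turn 0.0007 at [589.6  69.4 139.3] [-3.141e+00  1.000e-03  1.573e+00] 20.35
{'finger_gap': np.float64(14.35), 'finger_force': np.float64(15.0), 'wrist_force': array([ 0.61, -0.22, -1.43]), 'joints': array([ 0.05,  0.45,  1.47, -0.  ,  1.22,  0.05])}
```

Emit:
move_arm(moves=[[-0.01, 0, 0, 0], [-0.02, 0, 0, 0], [-0.03, 0, 0, 0], [-0.04, 0, 0, 0], [-0.05, 0, 0, 0], [-0.06, 0, 0, 0], [-0.065, 0, 0, 0], [-0.065, 0, 0, 0]])

```text
clock: 21.15
eef_pos: [589.8, 3.8, 139.4]
eef_rot: [-3.141, 0.0, 1.573]
wrist_force: [-0.4, -0.5, -2.6]
finger_gap: 14.1
finger_force: 15.0
```

```bash
python3 -c "
from h import *
prof(50)"
```

```text
scene 587
top 17
-113 29 [-76. 106.]
-98 80 [ 17. 100.]
-83 171 [10. 79.]
-68 171 [18. 70.]
-53 115 [27. 59.]
-38 38 [30. 52.]
c [ 40.  24. -73.]
move [-0.0007 -0.      0.    ] turn 0.0007 at [589.8   4.5 139.4] [-3.141e+00  1.000e-03  1.574e+00] 21.25
{'finger_gap': np.float64(14.11), 'finger_force': np.float64(15.0), 'wrist_force': array([-0.42, -0.45, -2.6 ]), 'joints': array([-0.06,  0.45,  1.48, -0.  ,  1.22, -0.06])}
```

The pan is at about 50°. Clamp, back away from the stand, lift and carry it to the mat.

Emit:
move_arm(moves=[[0, 0, 0, 0], [0.015, 0, -0.003, 0], [0.03, 0, -0.02, 0], [0.03, 0, -0.05, 0], [0.03, 0, -0.08, 0], [0.03, 0, -0.11, 0], [0.03, 0, -0.13, 0], [0.03, 0, -0.13, 0]], squeeze=55)

```text
clock: 22.05
eef_pos: [590.5, 35.9, 272.5]
eef_rot: [3.137, -0.0, 1.575]
wrist_force: [0.4, 0.4, -3.6]
finger_gap: 13.6
finger_force: 55.0
```

```bash
python3 -c "
from h import *
prof(60); go(517,-266,270,1.571)"
```

```text
scene 922
top 41
-128 43 [ 95. 110.]
-113 169 [ 35. 110.]
-98 122 [18. 97.]
-83 217 [11. 82.]
-68 215 [18. 70.]
-53 150 [27. 59.]
-38 46 [29. 51.]
c [ 53.  17. -82.]
move [ 0.0004  0.0009 -0.0038] turn -0.0002 at [589.6  35.5 268.6] [-3.141  0.     1.574] 22.15
{'finger_gap': np.float64(13.61), 'finger_force': np.float64(55.0), 'wrist_force': array([ 0.38,  0.39, -3.57]), 'joints': array([-0.  ,  0.35,  1.3 ,  0.  ,  1.49, -0.01])}
move [-0.3012 -0.0737 -0.0013] turn 0.0034 at [589.6  35.5 268.6] [-3.141  0.     1.574] 22.15
```

Emit:
move_arm(moves=[[-0.02, -0.005, 0, 0], [-0.05, -0.012, 0, 0], [-0.085, -0.02, 0, 0], [-0.12, -0.03, 0, 0], [-0.155, -0.038, 0, 0], [-0.19, -0.046, 0, 0], [-0.225, -0.055, 0, 0], [-0.255, -0.062, 0, 0], [-0.28, -0.07, 0, 0], [-0.295, -0.074, 0, 0], [-0.301, -0.074, 0, 0], [-0.301, -0.074, 0, 0]])

```text
clock: 23.35
eef_pos: [516.8, -266.3, 268.7]
eef_rot: [-3.141, -0.001, 1.573]
wrist_force: [0.6, -0.0, -2.6]
finger_gap: 13.8
finger_force: 55.0
```

Emit:
move_arm(moves=[[0, 0, 0.03, 0], [0, 0, 0.06, 0], [0, 0, 0.09, 0], [0, 0, 0.11, 0], [0, 0, 0.11, 0], [0, 0, 0.11, 0]])

```text
clock: 23.95
eef_pos: [517.3, -265.7, 160.1]
eef_rot: [3.141, 0.0, 1.575]
wrist_force: [0.5, 1.2, -1.8]
finger_gap: 14.0
finger_force: 55.0
```

```bash
python3 -c "
from h import *
prof(12)"
```

```text
scene 1093
top 333
-128 275 [ 50. 106.]
-113 350 [ 40. 110.]
-98 207 [21. 99.]
-83 232 [12. 86.]
-68 197 [20. 74.]
-53 118 [30. 64.]
-38 43 [32. 54.]
c [ 65.   9. -95.]
move [ 0.0006 -0.0002  0.0009] turn -0.0004 at [ 517.5 -266.2  161. ] [3.140e+00 1.000e-03 1.574e+00] 24.05
{'finger_gap': np.float64(14.01), 'finger_force': np.float64(55.0), 'wrist_force': array([ 0.49,  1.2 , -1.8 ]), 'joints': array([-0.54,  0.41,  1.48,  0.  ,  1.25, -0.54])}
```

Emit:
move_arm(moves=[[0, 0, 0.012, 0], [0, 0, 0.022, 0], [0, 0, 0.03, 0], [0, 0, 0.036, 0], [0, 0, 0.036, 0]], squeeze=20)

```text
clock: 24.55
eef_pos: [517.3, -268.1, 125.0]
eef_rot: [3.139, 0.004, 1.574]
wrist_force: [-2.2, -5.6, 14.2]
finger_gap: 14.1
finger_force: 20.0
```

```bash
python3 -c "
from h import *
prof(12)"
```

```text
scene 1059
top 309
-128 153 [51. 97.]
-113 395 [ 45. 112.]
-98 222 [ 24. 107.]
-83 213 [13. 90.]
-68 198 [17. 78.]
-53 122 [28. 67.]
-38 62 [34. 57.]
c [ 67.   7. -92.]
move [-0.0001  0.0001  0.0001] turn 0.0 at [ 517.2 -268.   125.1] [3.139e+00 3.000e-03 1.574e+00] 24.65
{'finger_gap': np.float64(14.11), 'finger_force': np.float64(19.99), 'wrist_force': array([-2.24, -5.57, 14.21]), 'joints': array([-0.54,  0.44,  1.52, -0.  ,  1.18, -0.54])}
```

Emit:
move_arm(moves=[[-0.01, 0, 0.003, 0], [-0.018, 0, 0.007, 0], [-0.026, 0, 0.012, 0], [-0.034, 0, 0.018, 0], [-0.042, 0, 0.024, 0], [-0.05, 0, 0.031, 0], [-0.057, 0, 0.038, 0], [-0.062, 0, 0.043, 0], [-0.062, 0, 0.043, 0]], squeeze=16)

```text
clock: 25.55
eef_pos: [516.5, -328.7, 79.3]
eef_rot: [-3.141, -0.001, 1.573]
wrist_force: [0.4, -1.6, 0.6]
finger_gap: 14.1
finger_force: 16.0
```

```bash
python3 -c "
from h import *
prof(12)"
```

```text
scene 1217
top 607
-83 343 [ 84. 129.]
-68 433 [ 58. 140.]
-53 426 [ 54. 152.]
-38 371 [-131.  154.]
-23 181 [ 57. 121.]
-8 70 [58. 86.]
c [101.  -1. -54.]
move [-0.0007 -0.0001  0.0005] turn 0.0008 at [ 516.6 -328.    79.9] [-3.141e+00 -1.000e-03  1.574e+00] 25.65
{'finger_gap': np.float64(14.14), 'finger_force': np.float64(16.0), 'wrist_force': array([ 0.43, -1.56,  0.59]), 'joints': array([-0.63,  0.56,  1.46,  0.  ,  1.12, -0.63])}
```

Emit:
move_arm(moves=[[-0.006, 0, 0.006, 0], [-0.011, 0, 0.012, 0], [-0.015, 0, 0.018, 0], [-0.019, 0, 0.024, 0], [-0.022, 0, 0.03, 0], [-0.025, 0, 0.036, 0], [-0.027, 0, 0.04, 0], [-0.027, 0, 0.04, 0], [-0.027, 0, 0.04, 0]])

```text
clock: 26.55
eef_pos: [516.9, -355.4, 40.4]
eef_rot: [-3.141, -0.0, 1.574]
wrist_force: [0.1, -0.4, -1.3]
finger_gap: 13.5
finger_force: 16.0
```

```bash
cat > rim.py <<'E'
from h import *
f,P,c=cam('top'); k=f.astype(int)
for nm,lo,hi in(('rim',56,80),):
    m=(P[...,2]>lo)&(P[...,2]<hi)&(np.hypot(P[...,0]-517,P[...,1]+246)<85)&(k.max(-1)-k.min(-1)<40)&(k.max(-1)>60)
    q=P[m]; s=np.linalg.lstsq(np.c_[q[:,:2],np.ones(len(q))],(q[:,:2]**2).sum(1),rcond=None)[0]; ce=s[:2]/2
    pl=np.linalg.lstsq(np.c_[q[:,:2]-ce,np.ones(len(q))],q[:,2],rcond=None)[0]
    print(len(q),'centre',ce.round(1),'r',np.sqrt(s[2]+ce@ce).round(1),'slope deg',np.degrees(pl[:2]).round(1),'z',pl[2].round(1),'dist to mat centre',np.hypot(*(ce-[517.5,-256.5])).round(1))
E
python3 -c "
from h import *
prof(12)
import rim"
```

```text
scene 755
top 410
-53 165 [ 81. 145.]
-38 459 [ 74. 150.]
-23 306 [ 71. 156.]
-8 235 [ 68. 161.]
c [113.  -3. -30.]
move [-0.0001 -0.      0.0001] turn 0.0002 at [ 516.9 -355.3   40.5] [-3.142  0.     1.574] 26.65
{'finger_gap': np.float64(13.51), 'finger_force': np.float64(16.0), 'wrist_force': array([ 0.11, -0.41, -1.28]), 'joints': array([-0.66,  0.64,  1.43, -0.  ,  1.07, -0.66])}
135 centre [ 516.8 -242.8] r 50.5 slope deg [-1.3 -3.8] z 66.3 dist to mat centre 13.7
```

Emit:
move_arm(moves=[[0, 0, 0.002, 0], [-0.001, 0, 0.004, 0], [-0.001, 0, 0.004, 0]], squeeze=12)

```text
clock: 27.0
eef_pos: [516.9, -356.5, 36.3]
eef_rot: [-3.142, -0.0, 1.574]
wrist_force: [0.2, -0.5, -0.1]
finger_gap: 13.6
finger_force: 12.0
```

```bash
python3 -c "
import rim
from h import *
go(517,-355,40,1.57)"
```

```text
134 centre [ 517.1 -243.5] r 50.7 slope deg [-0.8 -1.7] z 65.1 dist to mat centre 13.0
move [ 0.0015  0.0001 -0.0036] turn 0.0037 at [ 516.9 -356.5   36.4] [-3.142 -0.     1.574] 27.05
```

Emit:
move_arm(moves=[[0, 0, 0.002, 0], [0, 0, 0.003, 0], [0, 0, 0.004, 0], [0, 0, 0.004, 0]], squeeze=8)

```text
clock: 27.45
eef_pos: [516.9, -356.4, 32.2]
eef_rot: [-3.141, -0.0, 1.574]
wrist_force: [-0.3, -1.4, -0.0]
finger_gap: 14.1
finger_force: 8.0
```

```bash
python3 -c "
import rim"
```

```text
131 centre [ 516.5 -243.9] r 51.0 slope deg [-1.8 -1. ] z 65.5 dist to mat centre 12.6
```

Emit:
move_arm(moves=[[0, 0, 0, 0], [0, 0, 0, 0]], squeeze=4)

```text
clock: 27.7
eef_pos: [516.9, -356.4, 32.4]
eef_rot: [-3.141, -0.0, 1.574]
wrist_force: [-0.5, -0.3, -0.8]
finger_gap: 13.9
finger_force: 4.0
```

Emit:
move_arm(moves=[[0, 0, 0, 0], [0, 0, 0, 0], [0, 0, 0, 0], [0, 0, 0, 0], [0, 0, 0, 0]], jaw=0.05)

```text
clock: 28.2
eef_pos: [517.0, -356.4, 32.5]
eef_rot: [3.142, -0.0, 1.574]
wrist_force: [0.7, -0.1, 0.2]
finger_gap: 48.7
finger_force: 0.0
```

Emit:
move_arm(moves=[[0, 0, -0.03, 0], [0, 0, -0.07, 0], [0, 0, -0.11, 0], [0, 0, -0.15, 0], [0, 0, -0.18, 0], [-0.03, 0, -0.2, 0], [-0.06, 0, -0.2, 0], [-0.06, 0, -0.2, 0], [-0.06, 0, -0.2, 0]])

```text
clock: 29.1
eef_pos: [516.9, -416.5, 231.8]
eef_rot: [-3.141, -0.001, 1.573]
wrist_force: [-0.1, 0.8, 0.0]
finger_gap: 49.7
finger_force: 0.0
```

```bash
python3 - <<'E'
import rim
from h import *
f,P,c=cam('top'); k=f.astype(int)
m=(np.hypot(P[...,0]-516.7,P[...,1]+244)<30); print('inside pan z',np.percentile(P[m][:,2],[2,50,98]).round(1))
m=(P[...,2]>56)&(P[...,2]<85)&(abs(P[...,0]-517)<15)&(P[...,1]<-300)&(P[...,1]>-390); q=P[m]; print('handle',len(q),np.percentile(q,[3,50,97],axis=0).round(1).tolist(), np.polyfit(q[:,1],q[:,2],1).round(3))
m=(P[...,2]<60)&(k[...,2]-k[...,0]>45)&(P[...,0]>440)&(P[...,0]<604)&(P[...,1]>193)&(P[...,1]<357)
n,l,s,ce=cv2.connectedComponentsWithStats(m.astype(np.uint8)); print('corks',[(int(a[4]),P[l==i+1].mean(0).round().tolist()) for i,a in enumerate(s[1:]) if a[4]>4])
s=manip.read_state(); print(s['clock'],s['finger_gap'],s['eef_pos'])
E
```

```text
166 centre [ 516.5 -248. ] r 51.8 slope deg [-0.9  0.4] z 64.5 dist to mat centre 8.6
inside pan z [ 4.6 10.7 16.2]
handle 58 [[509.6, -346.0, 61.4], [516.2, -319.9, 68.5], [522.2, -300.6, 74.7]] [-1.6000e-02  6.3235e+01]
corks [(27, [516.0, 347.0, 27.0]), (35, [494.0, 280.0, 28.0]), (75, [489.0, 233.0, 27.0])]
29.2 49.492113164026904 [ 517.21479132 -415.64037791  232.17138983]
```

The pan stands level (handle slope about 1°, top at z 68, as it should be), centred 9 mm from the mat's middle and empty. The four corks are in the tray, two of them touching. Handing in.

```bash
python3 -c "
from cell import manip
print(manip.sign_off())"
```

```text
the job is handed in; nothing more can be done
None
```

The job is handed in at about 29 s: all four corks are in the tray and the empty pan stands level on the mat, released. The pan did slip from the grip once and settled inside the tray before I regripped it, and I viewed 12 pictures, two over the limit of 10.

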